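Return a culture dish to the benchtop incubator

ROBOT

A 7-joint arm with a two-finger parallel gripper is mounted at the origin on a cart in front of the work surface, level with it; the furniture and walls round the work are solid. World frame = base frame: x ahead of the robot, y to its left, z up, the work surface at z = 0. Lengths are in m, angles in rad, forces in N, time in s.
With the tool pointing down it reaches from about 0.425 to 1.025 m from the base axis. Payload 9.4 kg.
Tool frame: the origin (TCP) lies midway between the tips of the shut fingers; the grasp point (between the pads) lies 19 mm behind it; z points along the fingers, y is the line along which they close (so a half turn about z gives the same grasp; the last joint's range is limited). The gripper opens to 85 mm and grips with 20 to 120 N. Pads are 22 mm wide; open, the fingers measure 114 mm over their backs; the gripper's body (76 mm by 85 mm) begins 54 mm behind the grasp point. The pads swing forward as they close: fully open they stand 13 mm farther back than shut.
Start: joints at [1.129, 0.599, -0.003, 1.599, 0.002, 0.943, -0.08], TCP at [0.259, -0.677, 0.231] pointing down, gripper open.
Joint ranges: [-2.57, 2.57], [-0.35, 1.97], [-1.29, 1.29], [0.11, 2.56], [-1.05, 4.19], [0.11, 1.86], [-2.63, 2.63]. Speed limits (rad/s): [2.22, 2.22, 3.01, 3.01, 3.14, 3.14, 3.14].

INTERFACE

Orientations are given as a rotation vector (axis times angle).
In Python, from station import ctrl gives the robot as it stands.
- The arm moves only by the shell command python3 -m inch 'ROWS' [FORCE]. ROWS is JSON, a list of rows, each an object with "gripper": the closure, from -1 (fully open) to 1 (shut); "slide": the shift along the tool's x, y, z in m, a list of three; "roll": the turn about the tool's z in rad. A call has 1 to 20 rows; each row shifts and turns the commanded pose from where the row before left it, along the tool's axes as they then stand; what a row does not reach is not made up. A row lasts 1/10 s, in which the tool goes at most 50 mm and 8.59 degrees, less where a joint would pass 70% of its speed; a pose out of reach is approached as far as the arm can. A call is refused whole if a number of a shift passes 0.05 or a number of a turn 0.15, either way. A call with a gripper value outside its range is refused whole. The fingers move at their own pace and stop on an object; FORCE is the grip in N (left out, the last holds). Time passes only in rows, so rows that do not move let the fingers close. It gives the time, the measured TCP pose, the force, the opening and the grip force at its end, in the units of the state.
- ctrl.observe(): the state, without advancing time (a new reading comes with each control period).
- ctrl.grab_frame(name): name is "side" or "top" or "wrist"; returns the picture (480x640x3 uint8, blue, green, red); there is no depth.
- ctrl.camera_info(name): a dict with "camera_matrix" (3x3 intrinsics, pixels), "dist_coeffs" ([k1, k2, p1, p2, k3] as OpenCV has them; the pictures are not rectified), "position" and "attitude" of the camera in the world. Camera axes: x right, y down, z forward; pixel columns grow to the right and rows downward; lengths in m; the calibration is good to about 2 mm. A picture is of the moment at which its call begins: read the wrist's pose just before it. camera_info takes no time and is no camera call; for the wrist camera it gives the pose at the moment of the call.
- ctrl.finish_job(): hands the job in; it is judged then, once.
The state is a dict: "clock": time; "qpos": joint angles; "qvel": joint speeds; "joint_torque": joint torques, N m; "eef_pos": TCP position; "orientation": TCP orientation; "contact_force": force on the tool from outside, world axes, zero at the start; "ft_torque": the same for the moment, N m; "opening": finger opening in m; "gripper_force": force on a finger pad.
Only numpy, scipy, OpenCV 4.12 (cv2) and the standard library are available. Lean on these libraries where they do the work, as an engineer would, in place of code of your own. Each camera call takes 0.05 s, during which the arm holds its last target. There are 200 camera calls.

TASK

Put the large pink culture dish that stands on the bench back into the white benchtop incubator: pull the incubator's drawer out to its stop, set the dish flat in the empty nest on the robot's right, beside the dish already in there, then push the drawer fully home until its catch holds it. Keep the dish level all the way, let go of everything, and leave the dropper bottle, the timer and the pen where they are.

Things in the scene. Friction and masses are not known exactly. Their poses are not given: they have to be found in the camera images.
- incubator: White benchtop incubator, 170 deep (x) x 206 wide (y) x 112 mm high, fixed. Origin: centre of its underside, at bench height. Its front faces its own -x (to the robot); +y is left seen from the robot. Drawer front: 12 mm thick, 200 mm wide, 48 to 108 mm above the bench, its face 97 mm in front of the origin when home. The tray behind it is flat, 176 mm wide, without side walls.
- drawer (a joint): Slide of the drawer, m: 0 fully home, 0.12 out at its stop, moving along the incubator's -x. Friction about 1.2 N. A sprung roller catch holds it home: pulling takes about 5 N more over the first 5 mm, pushing about 5 N more around 12 to 5 mm from home; nearer than that the catch draws it home itself. Elsewhere it stays where it is left.
- drawer_handle (a point): Middle of the drawer's steel bar handle: round, 11 mm thick, 100 mm long, horizontal along the incubator's y, 86 mm above the bench (26 mm below the housing's top) and 35 mm in front of the drawer's face, with free space between bar and face except at its two end posts. Moves with the drawer; axes as the incubator's.
- nest_right (a point): Centre of the EMPTY nest on the tray's top, 57 mm above the bench: four curved lugs 5 mm high on a 60 mm inner circle, on the diagonals of the incubator's axes; gaps of 25 mm or more towards its +-x and +-y let fingers reach down. Moves with the drawer; when out it lies 58 mm behind the panel and 62 mm in front of the housing. Axes as the incubator's.
- nest_left (a point): The same kind of nest, 88 mm to the left (+y) of nest_right; holds the other dish.
- dish: The dish to put away: clear round lidded culture dish with pink medium, 55 mm in diameter, 13 mm high, about 30 g, standing on the bench to the left of the grey joystick stand (fixed, 225 mm high) or between it and the big microscope (the smaller pink dishes are not meant). Origin: centre of its underside; z is up when level.
- dish_in: A dish of the same kind that already stands in the left nest in the drawer, and must finally still stand in it. Origin: centre of its underside.
- oil_dropper: Brown dropper bottle, 25 mm in diameter, 75 mm high, loose, standing between joystick stand and microscope. Bystander. Origin: centre of its underside.
- lab_timer: White timer, 62 x 66 x 18 mm, loose, lying on the bench. Bystander. Origin: centre of its underside.
- pen: Black marker pen, 131 x 14 x 14 mm, loose, lying near the bench's front edge. Bystander. Origin: centre of its underside, its length along x.
There are look-alikes about, which are no part of the job. What is shaped like the dish but blue or red is not meant.

How it is judged:
On the way, in this order (a step that is already met when the one before it is completed fails the run):
1. the drawer is pulled out to its stop (value of joint drawer above 0.115 m), for 0.2 s.
2. the dish stands flat in the empty right nest of the open drawer, let go (value of joint drawer above 0.1 m and horizontal distance between dish and nest_right below 0.006 m and z of dish in the frame of nest_right below 0.003 m and angle between dish's own z axis and vertical below 0.08 rad and contact force between the fingers and dish below 0.1 N), for 0.2 s.
At the end, for the whole second after the job is handed in: The drawer is home (within 4 mm) and held by its catch; the dish stands flat in the right nest and the other dish still flat in the left nest (each within 6 mm of its nest's centre, 3 mm of the tray and 0.08 rad of level), all at rest and let go (value of joint drawer below 0.004 m and horizontal distance between dish and nest_right below 0.006 m and z of dish in the frame of nest_right below 0.003 m and angle between each of dish, dish_in's own z axis and vertical below 0.08 rad and horizontal distance between dish_in and nest_left below 0.006 m and z of dish_in in the frame of nest_left below 0.003 m and linear speed of each of dish, dish_in below 0.02 m/s); the robot touches nothing.
It fails at once if the dish is tilted by more than 0.35 rad (angle between dish's own z axis and vertical above 0.35 rad).
It fails at once if the dropper bottle, the timer or the pen is shifted by more than 30 mm (distance of any of oil_dropper, lab_timer, pen from where it was at the start of the episode above 0.03 m).
It also fails if it takes over 72 s, if anything falls off the work surface, if the arm or the gripper's body presses on something with over 40 N, if the wrist force passes 120 N, or if a joint passes its speed limit or range.

## Working session

There is one attempt and no reset: what is moved stays moved. The work goes in short steps, Python scripts to look and compute and a shell command to move; the robot and the scene stay as the last step left them, time stands still between calls to the robot, and variables do not carry over. Pictures are saved under pics/ and viewed, at most 10 in all, crops included, and the job is handed in when it is done.

```bash
mkdir -p pics; ls; python3 - <<'E'
from station import ctrl
import cv2,numpy as np
for n in ("top","side"):
    cv2.imwrite(f"pics/{n}0.png",ctrl.grab_frame(n))
    i=ctrl.camera_info(n); print(n,i)
s=ctrl.observe(); print(s['clock'],s['eef_pos'],s['orientation'],s['opening'])
E
```

```text
pics
top {'camera_matrix': array([[455.38209412,   0.        , 313.5425888 ],
       [  0.        , 455.38209412, 236.50929567],
       [  0.        ,   0.        ,   1.        ]]), 'dist_coeffs': array([0.04083381, 0.        , 0.        , 0.        , 0.        ]), 'position': array([0.53378486, 0.11494046, 1.0949138 ]), 'attitude': array([-2.17725745,  2.1899185 , -0.04711634])}
side {'camera_matrix': array([[480.42913006,   0.        , 318.95556511],
       [  0.        , 480.42913006, 244.03741735],
       [  0.        ,   0.        ,   1.        ]]), 'dist_coeffs': array([-0.06952985,  0.        ,  0.        ,  0.        ,  0.        ]), 'position': array([0.08043922, 0.79473225, 0.71296979]), 'attitude': array([-0.78086536,  2.43749804, -1.24508959])}
0.1 [ 0.25852736 -0.67690435  0.23050273] [-3.08815020e+00 -5.69752663e-01  5.41743549e-04] 0.08542857680119377
```

View pics/top0.png

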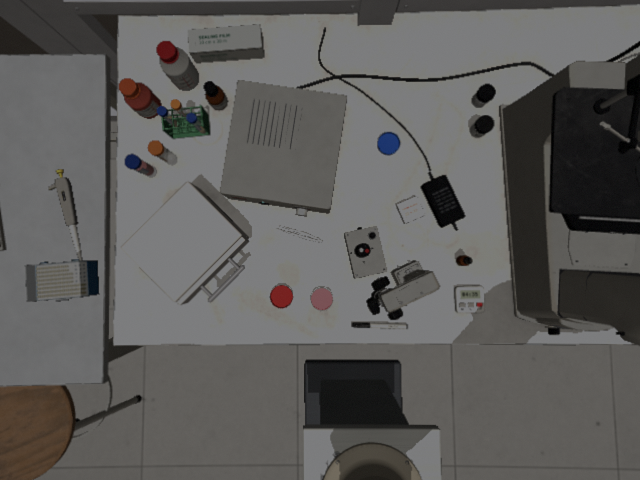

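View pics/side0.png

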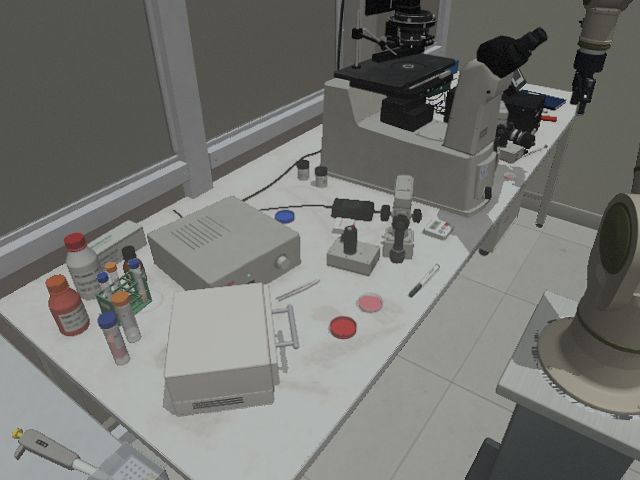

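The top view shows the incubator at about (185,242), turned roughly 45°, with its handle at about (228,273). The pink dish is at (321,298), the red look-alike at (281,296), the pen at (380,324), the timer at (470,298) and the dropper at (462,257).

```bash
cat > h.py <<'E'
from station import ctrl
import cv2,numpy as np
from scipy.spatial.transform import Rotation as R
def w(info,uv,z):
    uv=np.array(uv,float).reshape(-1,1,2)
    n=cv2.undistortPoints(uv,info['camera_matrix'],info['dist_coeffs'])[:,0]
    d=np.c_[n,np.ones(len(n))]@R.from_rotvec(info['attitude']).as_matrix().T
    p=info['position']; return p+d*((z-p[2])/d[:,2])[:,None]
def px(info,P):
    Rm=R.from_rotvec(info['attitude']).as_matrix().T
    return cv2.projectPoints(np.array(P,float).reshape(-1,3),cv2.Rodrigues(Rm)[0],-Rm@info['position'],info['camera_matrix'],info['dist_coeffs'])[0][:,0]
def T(): 
    s=ctrl.observe(); return s['eef_pos'],R.from_rotvec(s['orientation']).as_matrix()
E
python3 - <<'E'
from h import *
im=cv2.imread('pics/top0.png'); i=ctrl.camera_info('top')
c=im[170:320,110:310]; c=cv2.convertScaleAbs(c,alpha=1.1)
cv2.imwrite('pics/crop1.png',cv2.resize(c,(800,600),interpolation=cv2.INTER_CUBIC))
def blob(im,roi,f):
    x0,y0,x1,y1=roi; hsv=cv2.cvtColor(im[y0:y1,x0:x1],cv2.COLOR_BGR2HSV)
    m=f(hsv).astype(np.uint8); n,l,s,ce=cv2.connectedComponentsWithStats(m)
    k=1+s[1:,4].argmax(); print(s[k]); b=s[k]; return ce[k]+[x0,y0], (x0+b[0]+(b[2]-1)/2,y0+b[1]+(b[3]-1)/2)
for n,roi in(('top',(305,280,340,318)),('side',(352,285,390,316))):
    im=cv2.imread(f'pics/{n}0.png'); i=ctrl.camera_info(n)
    for p in blob(im,roi,lambda h:(h[...,1]>50)&((h[...,0]<10)|(h[...,0]>165))): print(n,p,w(i,p,.010))
E
```

```text
[  6   8  22  22 374]
top [321.43850267 298.74331551] [[0.45052785 0.11426356 0.01      ]]
top (np.float64(321.5), np.float64(298.5)) [[0.45109833 0.11411439 0.01      ]]
[  7  11  23  16 289]
side [369.90311419 303.21107266] [[0.44731387 0.12012305 0.01      ]]
side (np.float64(370.0), np.float64(303.5)) [[0.4466738  0.12078394 0.01      ]]
```

View pics/crop1.png

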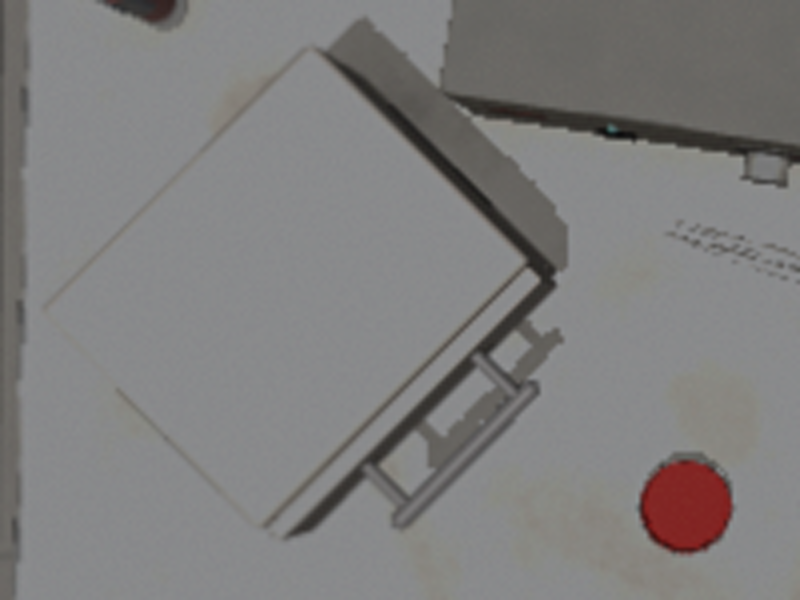

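The crop shows the incubator top's corners at (312,47), (528,262), (262,527) and (43,308), and the handle bar running from (398,523) to (538,388).

```bash
cat >> h.py <<'E'
from scipy.optimize import least_squares
def f2(c): return np.array(c,float)/4+[110-.375,170-.375]
E
python3 - <<'E'
from h import *
i=ctrl.camera_info('top')
uv=f2([(312,47),(528,262),(262,527),(43,308),(538,388),(398,523)])
M=np.array([(85,-103,112),(-85,-103,112),(-85,103,112),(85,103,112),(-132,-50,88),(-132,50,88)])/1e3
def P(p): 
    c,s=np.cos(p[2]),np.sin(p[2]); return np.c_[M[:,:2]@np.array([[c,s],[-s,c]])+p[:2],M[:,2]]
r=least_squares(lambda p:(px(i,P(p))-uv).ravel(),[.58,.4,.78],loss='soft_l1')
p=r.x; print(p,r.fun.reshape(-1,2).round(2)); c,s=np.cos(p[2]),np.sin(p[2])
f=lambda x,y:p[:2]+[c*x-s*y,s*x+c*y]
print('handle',f(-.132,0),'out',f(-.252,0))
# nest: panel inner face -85; nest 58 behind panel
for d in(-.085-.12+.058,-.097-.12+.058): print('nestR out',f(d,-.044))
# side check
j=ctrl.camera_info('side'); print(px(j,P(p)).round(1))
E
```

```text
[0.58446763 0.41645942 0.78378191] [[ 0.42 -1.46]
 [ 1.31 -0.44]
 [-0.56  1.4 ]
 [-0.8   0.4 ]
 [-1.44  0.69]
 [ 1.19 -0.66]]
handle [0.4909788 0.3232723] out [0.40598895 0.23855674]
nestR out [0.51141744 0.28151991]
nestR out [0.50291845 0.27304836]
[[174.2 290.8]
 [262.8 281.2]
 [270.9 362.5]
 [163.5 375.8]
 [290.3 305.9]
 [296.6 344.8]]
```

```bash
python3 -m inch '[{"gripper":-1,"slide":[0,0,-0.05],"roll":0},{"gripper":-1,"slide":[0,0,-0.05],"roll":0},{"gripper":-1,"slide":[0,0,-0.05],"roll":0},{"gripper":-1,"slide":[0.0176,-0.0417,0],"roll":0},{"gripper":-1,"slide":[0.0176,-0.0417,0],"roll":0},{"gripper":-1,"slide":[0.0176,-0.0417,0],"roll":0},{"gripper":-1,"slide":[0.0176,-0.0417,0],"roll":0},{"gripper":-1,"slide":[0.0176,-0.0417,0],"roll":0},{"gripper":-1,"slide":[0.0176,-0.0417,0],"roll":0},{"gripper":-1,"slide":[0.0176,-0.0417,0],"roll":0}]'
```

```text
clock: 1.1
eef_pos: [0.2693, -0.3586, 0.381]
orientation: [-3.089, -0.57, 0.0]
contact_force: [-0.0, -0.2, 0.2]
opening: 0.0858
gripper_force: 0.0
```

```bash
python3 -m inch '[{"gripper":-1,"slide":[0.041,-0.0235,0],"roll":0},{"gripper":-1,"slide":[0.041,-0.0235,0],"roll":0},{"gripper":-1,"slide":[0.041,-0.0235,0],"roll":0},{"gripper":-1,"slide":[0.029,-0.0335,0],"roll":0},{"gripper":-1,"slide":[0.029,-0.0335,0],"roll":0},{"gripper":-1,"slide":[0.029,-0.0335,0],"roll":0},{"gripper":-1,"slide":[0.029,-0.0335,0],"roll":0},{"gripper":-1,"slide":[0.029,-0.0335,0],"roll":0},{"gripper":-1,"slide":[0.029,-0.0335,0],"roll":0},{"gripper":-1,"slide":[0.018,-0.0377,0],"roll":0},{"gripper":-1,"slide":[0.018,-0.0377,0],"roll":0},{"gripper":-1,"slide":[0.018,-0.0377,0],"roll":0},{"gripper":-1,"slide":[0.018,-0.0377,0],"roll":0},{"gripper":-1,"slide":[0.018,-0.0377,0],"roll":0},{"gripper":-1,"slide":[0.018,-0.0377,0],"roll":0}]' && python3 -m inch '[{"gripper":0.4,"slide":[0,0,0],"roll":-0.142},{"gripper":0.4,"slide":[0,0,0],"roll":-0.142},{"gripper":0.4,"slide":[0,0,0],"roll":-0.142},{"gripper":0.4,"slide":[0,0,0],"roll":-0.142},{"gripper":0.4,"slide":[0,0,0],"roll":-0.142},{"gripper":0.4,"slide":[0,0,0],"roll":-0.142},{"gripper":0.4,"slide":[0,0,0],"roll":-0.142},{"gripper":0.4,"slide":[0,0,0],"roll":-0.142},{"gripper":0.4,"slide":[0,0,0],"roll":-0.142},{"gripper":0.4,"slide":[0,0,0],"roll":-0.142},{"gripper":0.4,"slide":[0,0,0],"roll":-0.142},{"gripper":0.4,"slide":[0,0,0],"roll":-0.142},{"gripper":0.4,"slide":[0,0,0],"roll":-0.142},{"gripper":0.4,"slide":[0,0,0],"roll":-0.142},{"gripper":0.4,"slide":[0,0,0],"roll":0}]'; python3 - <<'E'
from h import *
p,M=T(); i=ctrl.camera_info('wrist'); cv2.imwrite('pics/w1.png',ctrl.grab_frame('wrist'))
print(p,M[:,0],np.arctan2(M[1,0],M[0,0]),ctrl.observe()['qpos'],i)
print(px(i,[[.491,.323,.088],[.449,.117,.01]]))
E
```

```text
clock: 2.6
eef_pos: [0.4702, 0.2502, 0.381]
orientation: [3.089, 0.569, -0.001]
contact_force: [0.2, -0.2, -0.0]
opening: 0.0856
gripper_force: 0.0
clock: 4.1
eef_pos: [0.4704, 0.2484, 0.3808]
orientation: [-1.204, -2.901, 0.001]
contact_force: [0.1, 0.7, 0.5]
opening: 0.0255
gripper_force: 0.0
[0.47036747 0.24842092 0.38078934] [-7.06021587e-01  7.08189975e-01  6.91730506e-04] 2.3546612074392717 [ 0.19830161  0.37613466 -1.07602907  1.80169585  0.35659009  1.17862697
 -0.2096585 ] {'camera_matrix': array([[373.90321712,   0.        , 315.76909537],
       [  0.        , 373.90321712, 238.37212337],
       [  0.        ,   0.        ,   1.        ]]), 'dist_coeffs': array([-0.03970712,  0.        ,  0.        ,  0.        ,  0.        ]), 'position': array([0.4164637 , 0.303926  , 0.52359406]), 'attitude': array([2.63678568, 1.09182194, 0.16621626])}
[[374.12501026 156.57915685]
 [240.40611527 233.79085917]]
```

View pics/w1.png

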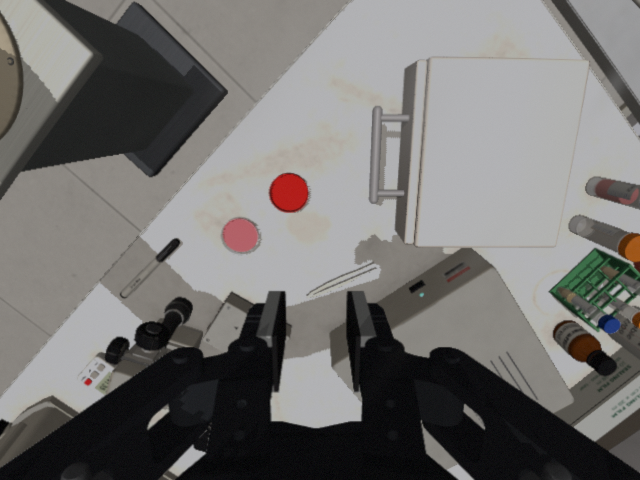

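The wrist view shows the bar from (377,107) to (374,203) and the pink dish at (241,236), both close to the predictions. Next I'll refine both positions.

```bash
python3 - <<'E'
from h import *
i=ctrl.camera_info('wrist'); im=cv2.imread('pics/w1.png')
e=w(i,[(377,107.5),(374,202.5)],.088); print(e, e.mean(0), np.linalg.norm(e[1]-e[0]))
c=w(i,[(428,58),(588,60.5),(557,247),(415,247)],.112); print(c,np.diff(c,axis=0),np.arctan2(*(c[0]-c[3])[[1,0]])-np.pi/2)
h=cv2.cvtColor(im,cv2.COLOR_BGR2HSV)[215:258,218:264]; m=((h[...,1]>50)&((h[...,0]<10)|(h[...,0]>165))).astype(np.uint8)
M=cv2.moments(m,True); print(w(i,(218+M['m10']/M['m00'],215+M['m01']/M['m00']),.010),m.sum())
# handle top profile along row
g=cv2.cvtColor(im,cv2.COLOR_BGR2GRAY)
for r in (125,155,185): print(g[r,364:392])
E
```

```text
[[0.45440459 0.36160901 0.088     ]
 [0.53074188 0.28643364 0.088     ]] [0.49257324 0.32402133 0.088     ] 0.10713877904420085
[[0.45376026 0.42769999 0.112     ]
 [0.57198611 0.54584609 0.112     ]
 [0.71793102 0.40450405 0.112     ]
 [0.59735039 0.28534715 0.112     ]] [[ 0.11822585  0.1181461   0.        ]
 [ 0.14594491 -0.14134204  0.        ]
 [-0.12058064 -0.1191569   0.        ]] 0.7897251589445866
[[0.44866823 0.11578356 0.01      ]] 954
[177 177 178 178 177 177 178 170 105 109 123 136 152 153 141 129 113 105
 130 132 136 155 173 176 175 176 176 177]
[177 178 176 176 178 174 146 111 114 126 137 152 148 136 122 108 114 127
 130 131 132 138 171 177 176 176 176 177]
[177 178 178 177 171 123 105 118 130 143 150 143 131 116 104 122 128 129
 128 134 164 175 177 177 177 176 176 176]
```

```bash
python3 -m inch '[{"gripper":0.4,"slide":[0.019,0.034,0],"roll":0},{"gripper":0.4,"slide":[0.019,0.034,0],"roll":0},{"gripper":0.4,"slide":[0,0,0.05],"roll":0},{"gripper":0.4,"slide":[0,0,0.05],"roll":0},{"gripper":0.4,"slide":[0,0,0.05],"roll":0},{"gripper":0.4,"slide":[0,0,0.05],"roll":0},{"gripper":0.4,"slide":[0,0,0.05],"roll":0},{"gripper":0.4,"slide":[0,0,0],"roll":0}]' && python3 -m inch '[{"gripper":0.4,"slide":[0,0,0.016],"roll":0},{"gripper":0.4,"slide":[0,0,0.016],"roll":0},{"gripper":0.4,"slide":[0,0,0.016],"roll":0},{"gripper":0.4,"slide":[0,0,0.016],"roll":0},{"gripper":0.4,"slide":[0,0,0],"roll":0}]' && python3 -m inch '[{"gripper":1,"slide":[0,0,0],"roll":0},{"gripper":1,"slide":[0,0,0],"roll":0},{"gripper":1,"slide":[0,0,0],"roll":0},{"gripper":1,"slide":[0,0,0],"roll":0},{"gripper":1,"slide":[0,0,0],"roll":0}]' 25; python3 -c "
from h import *
print(ctrl.observe()['qpos'])"
```

```text
clock: 4.95
eef_pos: [0.4895, 0.3209, 0.1258]
orientation: [-1.21, -2.894, 0.014]
contact_force: [-0.3, -0.2, 0.3]
opening: 0.0255
gripper_force: 0.0
clock: 5.45
eef_pos: [0.4923, 0.3239, 0.0664]
orientation: [1.208, 2.9, 0.001]
contact_force: [0.4, 0.5, 0.6]
opening: 0.0257
gripper_force: 0.0
clock: 5.95
eef_pos: [0.4916, 0.3234, 0.0671]
orientation: [-1.207, -2.9, 0.001]
contact_force: [-1.8, 0.3, -3.6]
opening: 0.0099
gripper_force: 24.3
[-0.19538673  0.77391564 -0.74392736  2.00809581  0.83258979  0.69417203
 -0.69726877]
```

```bash
python3 -m inch '[{"gripper":1,"slide":[0,-0.01,0],"roll":0},{"gripper":1,"slide":[0,-0.016,0],"roll":0},{"gripper":1,"slide":[0,-0.016,0],"roll":0},{"gripper":1,"slide":[0,-0.016,0],"roll":0},{"gripper":1,"slide":[0,-0.016,0],"roll":0},{"gripper":1,"slide":[0,-0.016,0],"roll":0},{"gripper":1,"slide":[0,-0.016,0],"roll":0},{"gripper":1,"slide":[0,-0.012,0],"roll":0},{"gripper":1,"slide":[0,-0.004,0],"roll":0},{"gripper":1,"slide":[0,0,0],"roll":0},{"gripper":1,"slide":[0,0,0],"roll":0},{"gripper":1,"slide":[0,0,0],"roll":0}]';  python3 -c "
from h import *
p,M=T();print(ctrl.observe()['qpos'],M.round(3),(p[:2]-[.4916,.3234])@M[:2,1])"
```

```text
clock: 7.15
eef_pos: [0.4066, 0.2387, 0.0672]
orientation: [1.208, 2.9, 0.003]
contact_force: [5.3, 3.3, -13.6]
opening: 0.0096
gripper_force: 25.2
[-0.17319004  0.67130939 -0.69113799  2.27519181  0.94853684  0.50926158
 -0.84843291] [[-0.704  0.71   0.001]
 [ 0.71   0.704  0.002]
 [ 0.     0.002 -1.   ]] -0.11999808620968794
```

```bash
python3 -m inch '[{"gripper":0.4,"slide":[0,0,0],"roll":0},{"gripper":0.4,"slide":[0,0,0],"roll":0},{"gripper":0.4,"slide":[0,0,0],"roll":0},{"gripper":0.4,"slide":[0,0,-0.03],"roll":0},{"gripper":-1,"slide":[0,0,-0.05],"roll":0},{"gripper":-1,"slide":[0,0,-0.05],"roll":0},{"gripper":-1,"slide":[0,0,-0.05],"roll":0},{"gripper":-1,"slide":[0,0,-0.05],"roll":0},{"gripper":-1,"slide":[0,0,0],"roll":0},{"gripper":-1,"slide":[0,0,0],"roll":0},{"gripper":-1,"slide":[0,0,0],"roll":0}]'; python3 - <<'E'
from h import *
i=ctrl.camera_info('wrist'); im=ctrl.grab_frame('wrist'); cv2.imwrite('pics/w2.png',im)
print(px(i,[[.4066,.2387,.088],[.449,.116,.01],[.5121,.2816,.057],[.4499,.3439,.057]]).round(1))
E
```

```text
clock: 8.25
eef_pos: [0.4048, 0.2369, 0.2963]
orientation: [-1.207, -2.9, 0.003]
contact_force: [0.1, -0.5, -0.2]
opening: 0.0852
gripper_force: 0.0
[[318.1 204.8]
 [272.6 282.8]
 [415.6 238.9]
 [422.3 155.4]]
```

View pics/w2.png

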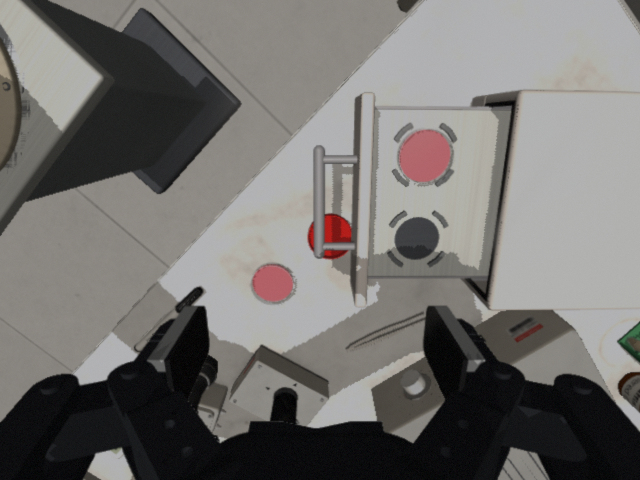

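The drawer is at its stop. The empty nest is at about (417,238), the dish in the other nest at (425,157) and the target dish at (273,283), all within 1–3 px of predictions.

```bash
python3 - <<'E'
from h import *
i=ctrl.camera_info('wrist'); im=cv2.imread('pics/w2.png'); p,M=T(); X,Y=M[:2,0],M[:2,1]
def c(m,o): 
    q=cv2.moments(m.astype(np.uint8),True); return (o[0]+q['m10']/q['m00'],o[1]+q['m01']/q['m00'])
hs=cv2.cvtColor(im,cv2.COLOR_BGR2HSV); pk=lambda h:(h[...,1]>50)&((h[...,0]<10)|(h[...,0]>165))
d=w(i,c(pk(hs[258:306,246:300]),(246,258)),.010)[0]
dl=w(i,c(pk(hs[124:190,395:458]),(395,124)),.067)[0]
g=cv2.cvtColor(im,cv2.COLOR_BGR2GRAY)[212:264,390:444]; n=w(i,c(g<80,(390,212)),.057)[0]
print('dish',d,'in',dl,'nest',n, 'diff',(dl-n)[:2], np.linalg.norm((dl-n)[:2]))
t=d[:2]-p[:2]; print('move',t@X,t@Y)
E
```

```text
dish [0.44790727 0.11633674 0.01      ] in [0.44818839 0.34404235 0.067     ] nest [0.51296729 0.28141615 0.057     ] diff [-0.0647789  0.0626262] 0.09010186872101814
move -0.11600070507855872 -0.05436997442912918
```

```bash
python3 -m inch '[{"gripper":-1,"slide":[-0.0387,-0.0182,0],"roll":0},{"gripper":-1,"slide":[-0.0387,-0.0182,0],"roll":0},{"gripper":-1,"slide":[-0.0387,-0.0182,0],"roll":0},{"gripper":-1,"slide":[0,0,0.05],"roll":0},{"gripper":-1,"slide":[0,0,0.05],"roll":0},{"gripper":-1,"slide":[0,0,0.05],"roll":0},{"gripper":-1,"slide":[0,0,0.05],"roll":0},{"gripper":-1,"slide":[0,0,0.04],"roll":0},{"gripper":-1,"slide":[0,0,0],"roll":0},{"gripper":-1,"slide":[0,0,0],"roll":0}]'; python3 - <<'E'
from h import *
p,M=T(); i=ctrl.camera_info('wrist'); im=ctrl.grab_frame('wrist'); cv2.imwrite('pics/w3.png',im)
h=cv2.cvtColor(im,cv2.COLOR_BGR2HSV); m=((h[...,1]>50)&((h[...,0]<10)|(h[...,0]>165))&(h[...,1]<160)).astype(np.uint8)
n,l,s,c=cv2.connectedComponentsWithStats(m); e=px(i,[[.448,.116,.01]])[0]; print(e,p)
for k in range(1,n):
    if s[k,4]>300: 
        q=w(i,c[k],.01)[0]; print(s[k],c[k],q,(q-p)[:2]@M[:2,:2])
E
```

```text
clock: 9.3
eef_pos: [0.4472, 0.1175, 0.0569]
orientation: [-1.203, -2.899, 0.003]
contact_force: [0.1, 1.0, 0.3]
opening: 0.0856
gripper_force: 0.0
[313.58137084 271.77176507] [0.44719236 0.11747356 0.05686115]
[399 103  93  95 467] [421.75588865 135.28907923] [0.43453541 0.20488832 0.01      ] [0.07082171 0.05278091]
[ 267  229   92   85 6101] [312.90935912 271.29372234] [0.44754104 0.11593959 0.01      ] [-0.00133219 -0.00083661]
```

```bash
python3 -m inch '[{"gripper":-1,"slide":[-0.001,-0.001,0.025],"roll":0},{"gripper":-1,"slide":[0,0,0.02],"roll":0},{"gripper":-1,"slide":[0,0,0.01],"roll":0},{"gripper":-1,"slide":[0,0,0],"roll":0},{"gripper":1,"slide":[0,0,0],"roll":0},{"gripper":1,"slide":[0,0,0],"roll":0},{"gripper":1,"slide":[0,0,0],"roll":0},{"gripper":1,"slide":[0,0,0],"roll":0},{"gripper":1,"slide":[0,0,0],"roll":0}]' 20 && python3 -m inch '[{"gripper":1,"slide":[0,0,-0.015],"roll":0},{"gripper":1,"slide":[0,0,-0.03],"roll":0},{"gripper":1,"slide":[0,0,0],"roll":0},{"gripper":1,"slide":[0,0,0],"roll":0}]'
python3 - <<'E'
from h import *
p,M=T(); i=ctrl.camera_info('wrist'); im=ctrl.grab_frame('wrist'); cv2.imwrite('pics/w4.png',im)
h=cv2.cvtColor(im,cv2.COLOR_BGR2HSV); m=((h[...,1]>50)&((h[...,0]<10)|(h[...,0]>165))&(h[...,1]<160)).astype(np.uint8)
n,l,s,c=cv2.connectedComponentsWithStats(m); k=1+s[1:,4].argmax(); q=w(i,c[k],p[2]+.009)[0]
print(s[k],c[k],q,(q-p)[:2]@M[:2,:2],ctrl.observe()['gripper_force'])
E
```

```text
clock: 10.25
eef_pos: [0.4491, 0.1154, 0.0037]
orientation: [1.207, 2.898, 0.002]
contact_force: [-0.7, -1.1, 11.9]
opening: 0.0538
gripper_force: 18.7
clock: 10.65
eef_pos: [0.449, 0.1152, 0.0482]
orientation: [1.208, 2.898, 0.002]
contact_force: [-0.5, 0.4, -0.6]
opening: 0.0534
gripper_force: 21.4
[  256   258   120   108 10196] [315.56894861 311.61053354] [0.44651481 0.11883918 0.0572022 ] [0.00436149 0.00078357] 21.423743963241577
```

View pics/w4.png

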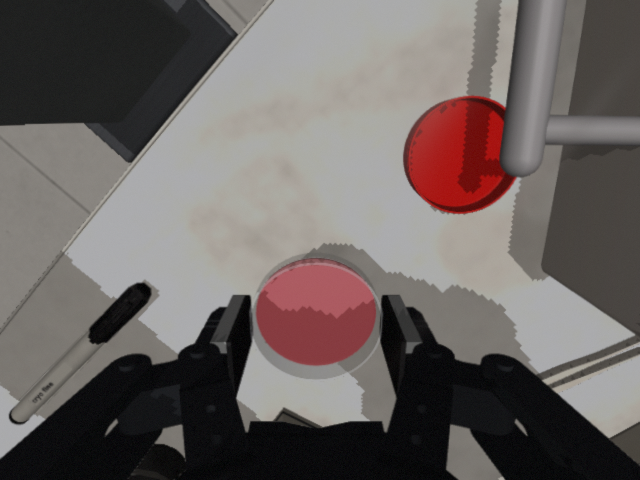

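The dish is held level between the pads. However, the fingertips rode on the bench and the dish sits about 2 mm off centre, so I'll regrasp a little higher and centred.

```bash
python3 -m inch '[{"gripper":1,"slide":[0,0,0.03],"roll":0},{"gripper":1,"slide":[0,0,0.012],"roll":0},{"gripper":1,"slide":[0,0,0.001],"roll":0},{"gripper":1,"slide":[0,0,0],"roll":0},{"gripper":-1,"slide":[0,0,0],"roll":0},{"gripper":-1,"slide":[0,0,0],"roll":0},{"gripper":-1,"slide":[0,0,0],"roll":0},{"gripper":-1,"slide":[0,0,0],"roll":0},{"gripper":-1,"slide":[0,0,-0.025],"roll":0},{"gripper":-1,"slide":[0,0,-0.03],"roll":0},{"gripper":-1,"slide":[0,0,0],"roll":0},{"gripper":-1,"slide":[0,0,0],"roll":0},{"gripper":-1,"slide":[0,0,0],"roll":0},{"gripper":-1,"slide":[0,0,0],"roll":0}]'; python3 - <<'E'
from h import *
p,M=T(); i=ctrl.camera_info('wrist'); im=ctrl.grab_frame('wrist'); cv2.imwrite('pics/w5.png',im)
h=cv2.cvtColor(im,cv2.COLOR_BGR2HSV); m=((h[...,1]>50)&((h[...,0]<10)|(h[...,0]>165))&(h[...,1]<160)).astype(np.uint8)
n,l,s,c=cv2.connectedComponentsWithStats(m); k=1+s[1:,4].argmax()
for z in(.006,.010): q=w(i,c[k],z)[0]; print(s[k],c[k],q,(q-p)[:2]@M[:2,:2])
# outer rim: Hough-free: grey lid edge profile through centre column
print(cv2.cvtColor(im,cv2.COLOR_BGR2GRAY)[int(s[k,1])-12:int(s[k,1])+3,int(c[k][0])], cv2.cvtColor(im,cv2.COLOR_BGR2GRAY)[int(s[k,1]+s[k,3])-3:int(s[k,1]+s[k,3])+14,int(c[k][0])])
E
```

```text
clock: 12.1
eef_pos: [0.448, 0.1153, 0.0586]
orientation: [-1.207, -2.9, 0.001]
contact_force: [0.2, 0.0, 0.4]
opening: 0.0854
gripper_force: 0.0
[ 271  223   91   86 6084] [316.17521368 265.43934911] [0.44888608 0.11583843 0.006     ] [-0.00022796  0.00095414]
[ 271  223   91   86 6084] [316.17521368 265.43934911] [0.44776602 0.11696641 0.01      ] [0.00136166 0.00095466]
[158 159 157 156 156 157 155 151 137 125 119 105  91 103 126] [ 82  90 100 104 104 104 104 104 104 107 118 127 116 112 112 112 111]
```

```bash
python3 - <<'E'
from h import *
p,M=T(); i=ctrl.camera_info('wrist')
f=lambda v,z:((w(i,(316.2,v),z)[0]-p)[:2]@M[:2,0]*1e3).round(1)
for v in (216,217,218,219,220,221,222): print(v,f(v,0),f(v,.013))
for v in (308,313,315,316,317,318): print(v,f(v,0),f(v,.013))
E
```

```text
216 26.8 30.1
217 26.2 29.5
218 25.7 29.0
219 25.1 28.5
220 24.5 27.9
221 23.9 27.4
222 23.4 26.9
308 -30.1 -23.1
313 -33.5 -26.3
315 -34.8 -27.6
316 -35.5 -28.2
317 -36.2 -28.8
318 -36.9 -29.5
```

```bash
python3 -c "
import cv2;im=cv2.imread('pics/w5.png')[195:345,216:416];cv2.imwrite('pics/crop5.png',cv2.resize(im,(800,600),interpolation=cv2.INTER_NEAREST))"
```

```text
(no output)
```

View pics/crop5.png

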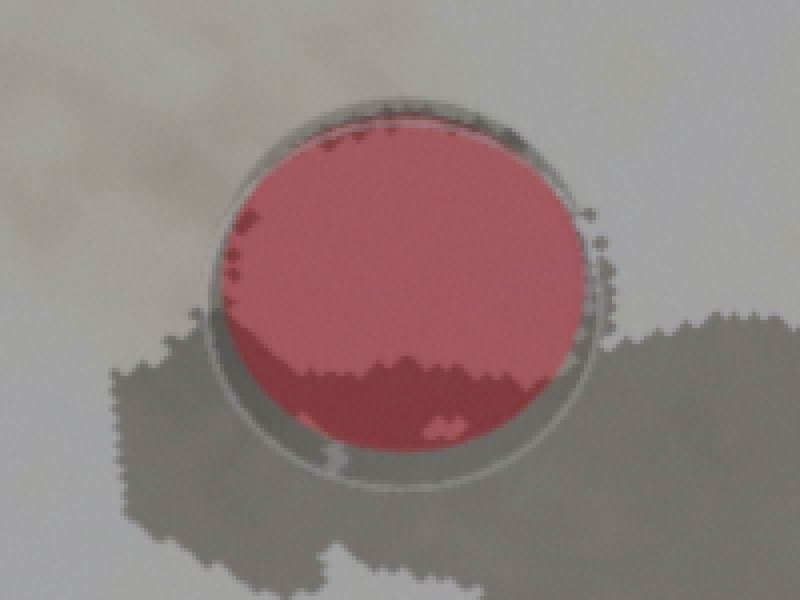

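The rim in the crop spans rows 219 to 317, so the dish centre sits about -2 mm along tool x. I'll correct that and grasp about 3 mm higher.

```bash
python3 -m inch '[{"gripper":-1,"slide":[-0.002,0.001,0.025],"roll":0},{"gripper":-1,"slide":[0,0,0.02],"roll":0},{"gripper":-1,"slide":[0,0,0.007],"roll":0},{"gripper":-1,"slide":[0,0,0],"roll":0},{"gripper":1,"slide":[0,0,0],"roll":0},{"gripper":1,"slide":[0,0,0],"roll":0},{"gripper":1,"slide":[0,0,0],"roll":0},{"gripper":1,"slide":[0,0,0],"roll":0},{"gripper":1,"slide":[0,0,0],"roll":0}]' 20 && python3 -m inch '[{"gripper":1,"slide":[0,0,-0.015],"roll":0},{"gripper":1,"slide":[0,0,-0.03],"roll":0},{"gripper":1,"slide":[0,0,0],"roll":0},{"gripper":1,"slide":[0,0,0],"roll":0},{"gripper":1,"slide":[0,0,0],"roll":0}]'
python3 - <<'E'
from h import *
p,M=T(); print(p,ctrl.observe()['gripper_force'])
for n in([.5130,.2814],[.5121,.2816]): print((np.array(n)-p[:2])@M[:2,:2])
cv2.imwrite('pics/w6.png',ctrl.grab_frame('wrist')[150:450,120:520])
E
```

```text
clock: 13.05
eef_pos: [0.4506, 0.1148, 0.008]
orientation: [1.207, 2.9, 0.001]
contact_force: [-0.9, -0.3, 5.0]
opening: 0.0526
gripper_force: 20.0
clock: 13.55
eef_pos: [0.4505, 0.1144, 0.052]
orientation: [1.208, 2.9, -0.0]
contact_force: [0.2, -0.6, -1.3]
opening: 0.0526
gripper_force: 21.2
[0.45051976 0.11435884 0.05203333] 21.154269576072693
[0.07456628 0.1620074 ]
[0.07534217 0.16150941]
```

View pics/w6.png

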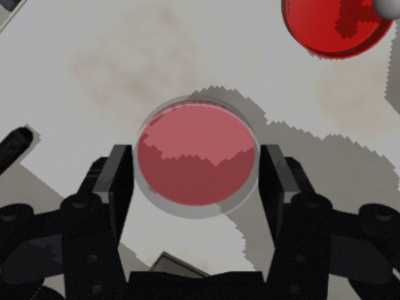

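```bash
python3 -m inch '[{"gripper":1,"slide":[0,0,-0.04],"roll":0},{"gripper":1,"slide":[0,0,-0.04],"roll":0},{"gripper":1,"slide":[0,0,-0.04],"roll":0},{"gripper":1,"slide":[0.025,0.04,0],"roll":0},{"gripper":1,"slide":[0.025,0.04,0],"roll":0},{"gripper":1,"slide":[0.025,0.04,0],"roll":0},{"gripper":1,"slide":[0,0.04,0],"roll":0},{"gripper":1,"slide":[0,0,0],"roll":0},{"gripper":1,"slide":[0,0,0],"roll":0},{"gripper":1,"slide":[0,0,0],"roll":0}]'
python3 - <<'E'
from h import *
p,M=T(); i=ctrl.camera_info('wrist'); im=ctrl.grab_frame('wrist'); cv2.imwrite('pics/w7.png',im)
print(p,M.round(4))
f=lambda v,z:((w(i,(316,v),z)[0]-p)[:2]@M[:2,0]*1e3).round(1)
b=p[2]-.008
for a in (243,245,247): print(a,f(a,b))
for a in (368,370,372): print(a,f(a,b+.013))
for n in([.5130,.2814],[.5121,.2816]): print((np.array(n)-p[:2])@M[:2,:2])
h=cv2.cvtColor(im,cv2.COLOR_BGR2HSV); m=((h[...,1]>50)&((h[...,0]<10)|(h[...,0]>165))&(h[...,1]<160)).astype(np.uint8)
print(cv2.connectedComponentsWithStats(m)[2][:5])
print(px(i,[[.5125,.2815,.057]]))
E
```

```text
clock: 14.6
eef_pos: [0.5103, 0.2796, 0.1713]
orientation: [-1.207, -2.9, 0.003]
contact_force: [-0.6, -0.6, -0.5]
opening: 0.052
gripper_force: 21.5
[0.51027594 0.2796368  0.17131307] [[-7.048e-01  7.094e-01 -1.600e-03]
 [ 7.094e-01  7.048e-01 -1.700e-03]
 [-1.000e-04 -2.300e-03 -1.000e+00]]
243 27.7
245 26.8
247 25.9
368 -25.4
370 -26.5
372 -27.5
[-0.00066906  0.00317516]
[0.00010713 0.00267765]
[[     0      0    640    480 290748]
 [   280     60     81     85   5396]
 [   180    202     22     36     81]
 [   182    216      1      1      1]
 [   180    218      2      6      6]]
[[319.00078585 233.56342186]]
```

View pics/w7.png

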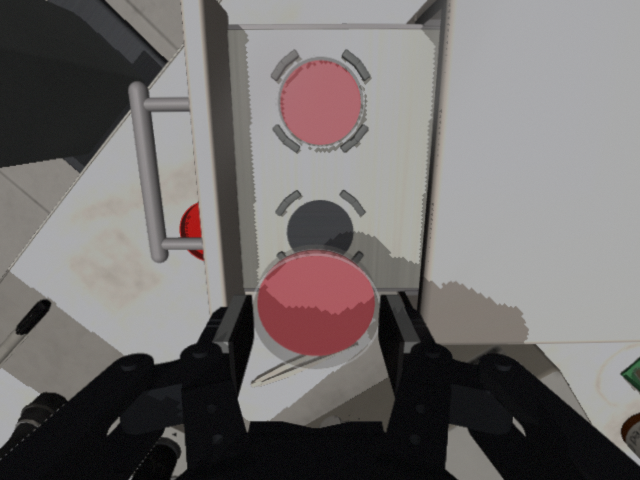

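The dish is centred in the grip, and the nest's dark disc is at about (320,230). I'll fit it in the tray plane for the final offset.

```bash
python3 - <<'E'
from h import *
p,M=T(); i=ctrl.camera_info('wrist'); im=cv2.imread('pics/w7.png')
g=cv2.cvtColor(im,cv2.COLOR_BGR2GRAY)[185:250,275:370]; m=(g<95).astype(np.uint8)
n,l,s,c=cv2.connectedComponentsWithStats(m); k=1+s[1:,4].argmax(); print(s[k])
m=(l==k); E=[]
for x in range(m.shape[1]):
    r=np.where(m[:,x])[0]
    if len(r) : E.append((275+x,185+r[0]-.5))
for y in range(8,45):
    r=np.where(m[y])[0]
    if len(r): E+= [(275+r[0]-.5,185+y),(275+r[-1]+.5,185+y)]
E=np.array(E); q=(w(i,E,.057)-p)[:,:2]@M[:2,:2]
r=least_squares(lambda v:np.hypot(*(q-v[:2]).T)-v[2],[0,0,.025],loss='soft_l1',f_scale=.0005); print('disc rel tool',r.x, np.abs(r.fun).mean())
L=(w(i,[(286,66),(357,66),(286,138),(357,138)],.060)-p)[:,:2]@M[:2,:2]; print('left lugs mean',L.mean(0))
print('nest pred', (np.array([.5121,.2816])-p[:2])@M[:2,:2])
E
```

```text
[  12   15   67   50 2760]
disc rel tool [0.00077301 0.00344725 0.02347165] 0.00015795302816098216
left lugs mean [0.08840416 0.00418701]
nest pred [0.00031663 0.00269147]
```

```bash
python3 -m inch '[{"gripper":1,"slide":[0.0005,0.0033,0],"roll":0},{"gripper":1,"slide":[0,0,0.03],"roll":0},{"gripper":1,"slide":[0,0,0.03],"roll":0},{"gripper":1,"slide":[0,0,0.02],"roll":0},{"gripper":1,"slide":[0,0,0.015],"roll":0},{"gripper":1,"slide":[0,0,0],"roll":0},{"gripper":1,"slide":[0,0,0],"roll":0},{"gripper":1,"slide":[0,0,0],"roll":0},{"gripper":1,"slide":[0,0,0],"roll":0}]'; python3 - <<'E'
from h import *
p,M=T(); print(p,[(np.array(n)-p[:2])@M[:2,:2] for n in([.5130,.2814],[.5121,.2816])])
E
```

```text
clock: 15.55
eef_pos: [0.5136, 0.2836, 0.0783]
orientation: [1.207, 2.899, 0.002]
contact_force: [-0.9, 0.1, -0.4]
opening: 0.0521
gripper_force: 21.5
[0.51357183 0.28361985 0.0782688 ] [array([-0.00117237, -0.00196984]), array([-0.00039632, -0.00246759])]
```

```bash
python3 -m inch '[{"gripper":1,"slide":[0,-0.002,0],"roll":0},{"gripper":1,"slide":[0,0,0],"roll":0},{"gripper":1,"slide":[0,0,0],"roll":0},{"gripper":1,"slide":[0,0,0],"roll":0}]'; python3 - <<'E'
from h import *
p,M=T(); print(p,[(np.array(n)-p[:2])@M[:2,:2] for n in([.5130,.2814],[.5121,.2816])])
i=ctrl.camera_info('wrist'); im=ctrl.grab_frame('wrist'); cv2.imwrite('pics/w8.png',im[150:450,120:520])
E
```

```text
clock: 15.95
eef_pos: [0.5118, 0.282, 0.0773]
orientation: [1.207, 2.9, 0.0]
contact_force: [0.2, -0.0, -0.5]
opening: 0.0525
gripper_force: 21.5
[0.51176253 0.28196803 0.07734164] [array([-0.00127504,  0.00047776]), array([-4.98931464e-04, -1.98914179e-05])]
```

View pics/w8.png

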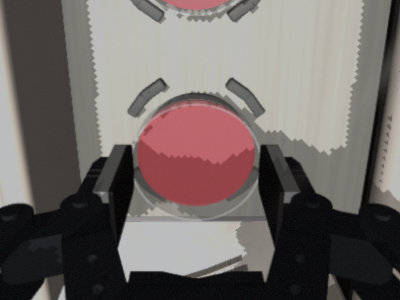

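Dish and lugs are aligned (both centred near column 196), so I'm lowering.

```bash
python3 -m inch '[{"gripper":1,"slide":[0,0,0.005],"roll":0},{"gripper":1,"slide":[0,0,0.004],"roll":0},{"gripper":1,"slide":[0,0,0.002],"roll":0},{"gripper":1,"slide":[0,0,0],"roll":0},{"gripper":1,"slide":[0,0,0],"roll":0}]'
```

```text
clock: 16.5
eef_pos: [0.5116, 0.282, 0.0661]
orientation: [-1.207, -2.9, 0.0]
contact_force: [-0.9, -0.7, -0.1]
opening: 0.0524
gripper_force: 21.5
```

```bash
python3 -m inch '[{"gripper":1,"slide":[0,0,0.001],"roll":0},{"gripper":-0.6,"slide":[0,0,0],"roll":0},{"gripper":-0.6,"slide":[0,0,0],"roll":0},{"gripper":-0.6,"slide":[0,0,0],"roll":0},{"gripper":-0.6,"slide":[0,0,0],"roll":0},{"gripper":-0.6,"slide":[0,0,-0.01],"roll":0},{"gripper":-0.6,"slide":[0,0,-0.03],"roll":0},{"gripper":-0.6,"slide":[0,0,-0.05],"roll":0},{"gripper":-0.6,"slide":[0,0,-0.05],"roll":0},{"gripper":-0.6,"slide":[0,0,-0.02],"roll":0},{"gripper":-0.6,"slide":[0,0,0],"roll":0},{"gripper":-0.6,"slide":[0,0,0],"roll":0},{"gripper":-0.6,"slide":[0,0,0],"roll":0}]'; python3 - <<'E'
from h import *
p,M=T(); i=ctrl.camera_info('wrist'); im=ctrl.grab_frame('wrist'); cv2.imwrite('pics/w9.png',im)
print('handle rel',(np.array([.4066,.2387])-p[:2])@M[:2,:2],p)
E
```

```text
clock: 17.8
eef_pos: [0.5113, 0.2813, 0.2243]
orientation: [-1.207, -2.9, 0.002]
contact_force: [-1.0, -0.2, -0.2]
opening: 0.0683
gripper_force: 0.0
handle rel [ 0.04354121 -0.1042667 ] [0.51126272 0.28128091 0.22431327]
```

View pics/w9.png

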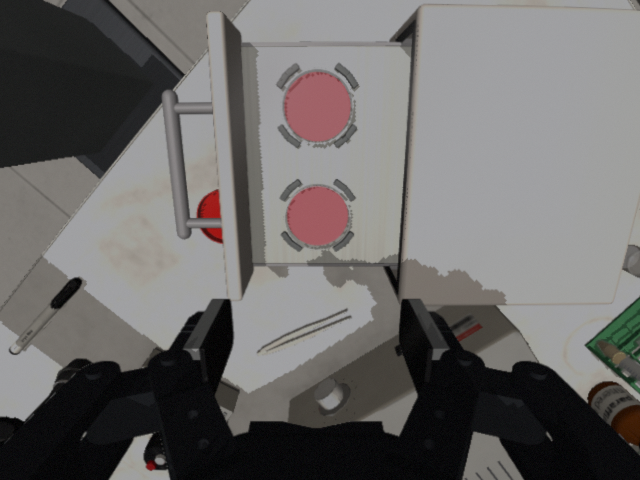

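The dish sits inside its four lugs at (318,215), just like its neighbour at (318,107). Next I'll regrip the handle and push the drawer home. That was my eleventh picture, one over the limit of 10, so from here I'll use numbers only.

```bash
python3 -m inch '[{"gripper":0.4,"slide":[0.0145,-0.035,0],"roll":0},{"gripper":0.4,"slide":[0.0145,-0.035,0],"roll":0},{"gripper":0.4,"slide":[0.0145,-0.034,0],"roll":0},{"gripper":0.4,"slide":[0,0,0],"roll":0},{"gripper":0.4,"slide":[0,0,0.04],"roll":0},{"gripper":0.4,"slide":[0,0,0.04],"roll":0},{"gripper":0.4,"slide":[0,0,0.02],"roll":0},{"gripper":0.4,"slide":[0,0,0],"roll":0},{"gripper":0.4,"slide":[0,0,0],"roll":0},{"gripper":0.4,"slide":[0,0,0],"roll":0}]'; python3 - <<'E'
from h import *
p,M=T(); print('handle rel',(np.array([.4066,.2387])-p[:2])@M[:2,:2],p)
E
```

```text
clock: 18.85
eef_pos: [0.4077, 0.2401, 0.126]
orientation: [1.207, 2.9, 0.002]
contact_force: [-0.1, 0.5, -0.3]
opening: 0.0259
gripper_force: 0.0
handle rel [-0.00025043 -0.00179393] [0.40769607 0.24014206 0.12604825]
```

```bash
python3 -m inch '[{"gripper":0.4,"slide":[0,-0.0018,0.02],"roll":0},{"gripper":0.4,"slide":[0,0,0.02],"roll":0},{"gripper":0.4,"slide":[0,0,0.019],"roll":0},{"gripper":0.4,"slide":[0,0,0],"roll":0},{"gripper":1,"slide":[0,0,0],"roll":0},{"gripper":1,"slide":[0,0,0],"roll":0},{"gripper":1,"slide":[0,0,0],"roll":0},{"gripper":1,"slide":[0,0,0],"roll":0}]' 25 && python3 -m inch '[{"gripper":1,"slide":[0,0.004,0],"roll":0},{"gripper":1,"slide":[0,0.008,0],"roll":0},{"gripper":1,"slide":[0,0.01,0],"roll":0},{"gripper":1,"slide":[0,0.01,0],"roll":0},{"gripper":1,"slide":[0,0.01,0],"roll":0},{"gripper":1,"slide":[0,0.01,0],"roll":0},{"gripper":1,"slide":[0,0.01,0],"roll":0},{"gripper":1,"slide":[0,0.01,0],"roll":0},{"gripper":1,"slide":[0,0.01,0],"roll":0},{"gripper":1,"slide":[0,0.01,0],"roll":0},{"gripper":1,"slide":[0,0.007,0],"roll":0},{"gripper":1,"slide":[0,0.006,0],"roll":0},{"gripper":1,"slide":[0,0.005,0],"roll":0},{"gripper":1,"slide":[0,0.005,0],"roll":0},{"gripper":1,"slide":[0,0.004,0],"roll":0},{"gripper":1,"slide":[0,0.002,0],"roll":0},{"gripper":1,"slide":[0,0,0],"roll":0},{"gripper":1,"slide":[0,0,0],"roll":0},{"gripper":1,"slide":[0,0,0],"roll":0}]'; python3 - <<'E'
from h import *
p,M=T(); print('home rel',(np.array([.4916,.3234])-p[:2])@M[:2,:2],p)
E
```

```text
clock: 19.65
eef_pos: [0.4066, 0.2387, 0.0671]
orientation: [1.207, 2.899, 0.003]
contact_force: [0.9, -0.3, 7.5]
opening: 0.0099
gripper_force: 25.1
clock: 21.55
eef_pos: [0.4915, 0.3235, 0.0671]
orientation: [1.207, 2.9, 0.0]
contact_force: [-1.7, -1.5, 8.3]
opening: 0.0103
gripper_force: 25.4
home rel [-1.30745572e-04 -4.86602925e-05] [0.49154238 0.32352705 0.06711821]
```

```bash
python3 -m inch '[{"gripper":0.4,"slide":[0,0,0],"roll":0},{"gripper":0.4,"slide":[0,0,0],"roll":0},{"gripper":0.4,"slide":[0,0,0],"roll":0},{"gripper":0.4,"slide":[0,0,-0.03],"roll":0},{"gripper":0.4,"slide":[0,0,-0.05],"roll":0},{"gripper":0.4,"slide":[0,0,-0.05],"roll":0},{"gripper":0.4,"slide":[0,0,-0.05],"roll":0},{"gripper":0.4,"slide":[0,0,-0.05],"roll":0},{"gripper":0.4,"slide":[-0.05,-0.02,0],"roll":0},{"gripper":0.4,"slide":[-0.05,-0.02,0],"roll":0},{"gripper":0.4,"slide":[-0.05,-0.02,0],"roll":0},{"gripper":0.4,"slide":[0,0,0],"roll":0},{"gripper":0.4,"slide":[0,0,0],"roll":0},{"gripper":0.4,"slide":[0,0,0],"roll":0}]'; python3 - <<'E'
from h import *
p,M=T(); i=ctrl.camera_info('wrist'); im=ctrl.grab_frame('wrist'); g=cv2.cvtColor(im,cv2.COLOR_BGR2GRAY)
a,b=px(i,[[.4915,.3235,.088],[.584,.4165,.112]]).round(1); print(a,b)
r,c=int(a[1]),int(a[0]); print(c-14,r,g[max(r,0),c-14:c+30])
t0=cv2.imread('pics/top0.png'); t=ctrl.grab_frame('top'); d=cv2.absdiff(t,t0).max(2)
for n,(x0,y0,x1,y1) in dict(handle=(200,240,255,305),pen=(345,315,412,332),timer=(450,282,490,318),drop=(450,245,476,270)).items(): print(n,(d[y0:y1,x0:x1]>40).sum())
E
```

```text
clock: 22.95
eef_pos: [0.5499, 0.1864, 0.2963]
orientation: [-1.205, -2.901, -0.001]
contact_force: [0.1, 1.2, 0.4]
opening: 0.0255
gripper_force: 0.0
[379.6  47.2] [546.2  43.7]
365 47 [173 173 174 174 174 173 174 171 147 101  98 109 122 132 149 157 149 137
 128 117 102  96 114 125 126 126 127 139 163 174 174 174 173 174 175 174
 173 173 173 174 174 173 173 172]
handle 1523
pen 927
timer 224
drop 0
```

```bash
python3 -c "
from station import ctrl
print(ctrl.finish_job())"
```

```text
the job is handed in; nothing more can be done
None
```

The pink dish was seen inside its lugs in the right nest, the drawer is back home with the arm clear and nothing held, and I handed the job in at about 23 s; no verdict came back, I didn't confirm afterwards that the pen, timer and bottle stayed put (nothing was done near them), and I viewed 11 pictures against the limit of 10.

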